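# Slide a framed window onto the drip bars and pump cleaner on it

## Task

Slide the framed glass window off the steel draining deck, flat and without lifting it, onto the two narrow bars over the drip basin until it stops squarely against both upturned bar ends, centred across the bars. Then give it cleaner: press the head of the pump bottle behind the basin all the way down and let it come back up. Leave the other things on the bench where they are.

Things in the scene. Friction and masses are not known exactly. Their poses are not given: they have to be found in the camera images.
- window: spare viewing window: flat aluminium frame with screw heads round a clear pane, 120 (its x) x 170 (its y) x 20 mm thick, about 0.5 kg, too wide to grip. Frame bars 20 mm wide, pane 5 mm below their top. Origin: centre of underside. Starts loose on the deck, lengthwise along the stand but up to 25 mm off its centre line and 0.25 rad askew. 2 to 7 N slide it.
- stand: fixed stainless rinse stand, 170 mm (x) by 418 mm (y), top 70 mm above the bench: flat deck without rims at y 0 to 210 mm, open drip basin (rim 60 mm, floor 16 mm high) at y -208 to 0. x points to its back, where the bottles are; y along it, from basin to deck. Origin: on the bench under the line between deck and basin, mid-width. Turned up to 0.2 rad.
- stops (a point): on the stand, midway between the upturned ends of the two bars, at the stop face, 70 mm high; axes as the stand's. The bars are round, 10 mm thick, at stand x -45 and +45 mm, tops level with the deck (70 mm); they run along y from the deck over the basin to y -205 mm and there turn straight up to 103 mm. The stop face, towards the deck, is at y -200 mm.
- seat (a point): where the underside centre of the window must come to lie: 70 mm high, on the stand's centre line midway between the bars, at stand y -115 mm (85 mm before the stop face). Its axes are the stand's.
- pump_bottle: fixed white bottle, 64 mm across, in a hoop behind the basin, with a pump: collar, stem and round head 34 mm across, a thin spout reaching 81 mm from its axis over the window's place (stand -x). Origin: centre of underside, on the bench, at stand x 126 mm, y either -93 or -165 mm.
- refill_bottle: fixed like bottle with a plain screw cap (no spout), 188 mm high, in the other hoop; not to be used.
- pump_top (a point): centre of the flat top of the pump head, 226 mm above the bench when up; goes down with the head.
- pump (a joint): travel of the pump head in m: 0 up, 0.012 fully down. Spring: about 3 N to start, 9 N fully down; it returns by itself when released.
- multimeter: yellow hand multimeter lying on the bench, 150 by 78 by 40 mm, loose; leave alone. Origin: centre of underside.
- mouse: black computer mouse, 105 by 58 by 30 mm, loose; leave alone. Origin: centre of underside.
- squeegee: T-shaped hand squeegee lying flat, 155 mm long with a 150 mm blade holder, 20 mm high, loose; leave alone. Origin: on the bench under its middle.
Not all that is in view belongs to the job. What is shaped like the pump_bottle but red or turquoise is not meant. What is shaped like the window but blue or brown is not meant.

How it is judged:
By the outcome, as a careful person would: the job done as asked, in the order asked, and still so for the second after the job is handed in, with the robot touching nothing.
It also fails if it takes over 72 s, if anything falls off the work surface, if the arm or the gripper's body presses on something with over 40 N, if the wrist force passes 120 N, or if a joint passes its speed limit or range.

## Robot

A 7-joint arm with a two-finger parallel gripper is mounted at the origin on the work surface. World frame = base frame: x ahead of the robot, y to its left, z up, the work surface at z = 0. Lengths are in m, angles in degrees, forces in N, time in s.
With the tool pointing down it reaches from about 0.425 to 0.875 m from the base axis. Payload 9.9 kg.
Tool frame: the origin (TCP) lies between the finger pads; the fingertips stand 19 mm ahead of it and the grasp point (between the pads) is the TCP; z points along the fingers, y is the line along which they close (so a half turn about z gives the same grasp; the last joint's range is limited). The gripper opens to 85 mm and grips with 20 to 120 N. Pads are 22 mm wide; open, the fingers measure 114 mm over their backs; the gripper's body (76 mm by 85 mm) begins 54 mm behind the grasp point. The pads swing forward as they close: fully open they stand 13 mm farther back than shut.
Start: joints at [59.198, 32.985, 1.427, 82.34, -0.859, 64.687, -3.237], TCP at [0.296, -0.607, 0.25] pointing down, gripper open.
Joint ranges: [-157.87, 157.87], [-19.46, 123.44], [-87.15, 90], [11.01, 140.99], [-62.26, 242.26], [9.8, 113.94], [-161.44, 161.44]. Speed limits (degrees/s): [127.2, 127.2, 172.46, 172.46, 180, 180, 180].

## Interface

Orientations are given as [roll, pitch, yaw] about the fixed x, y, z axes, in that order (R = Rz(yaw) Ry(pitch) Rx(roll)).
In Python, from plant import status, vision, ctrl gives the robot as it stands.
- The arm moves only by the shell command python3 -m pendant 'ROWS'. ROWS is JSON, a list of rows, each a list of 3 entries, a list of its own where there are three numbers: the turn, a rotation vector about the tool's x, y, z in degrees, then the shift along the tool's x, y, z in mm, then the finger opening in mm, from 0 to 85.4. In form: [[[ax, ay, az], [x, y, z], hand], ...]. A call has 1 to 5 rows; each row shifts and turns the commanded pose from where the row before left it, along the tool's axes as they then stand; what a row does not reach is not made up. A row lasts 1/12 s, in which the tool goes at most 41.7 mm and 7.16 degrees, less where a joint would pass 70% of its speed; a pose out of reach is approached as far as the arm can. A call with a gripper value outside its range is refused whole. The fingers move at their own pace and stop on an object; the grip force is fixed at half the most. Time passes only in rows, so rows that do not move let the fingers close. It gives the time, the measured TCP pose, the force, the opening and the grip force at its end, in the units of the state.
- status.observe(): the state, without advancing time (a new reading comes with each control period).
- vision.get_image(name): name is "scene" or "top"; returns the picture (480x640x3 uint8, blue, green, red); there is no depth.
- vision.camera_info(name): a dict with "intrinsics" (3x3 intrinsics, pixels), "distortion" ([k1, k2, p1, p2, k3] as OpenCV has them; the pictures are not rectified), "rvec" (rotation vector, rad) and "tvec" (3), from world to camera coordinates, as OpenCV has them. Camera axes: x right, y down, z forward; pixel columns grow to the right and rows downward; lengths in m; the calibration is good to about 2 mm. A picture is of the moment at which its call begins. camera_info takes no time and is no camera call.
- ctrl.job_done(): hands the job in; it is judged then, once.
The state is a dict: "time_s": time; "q": joint angles; "dq": joint speeds; "effort": joint torques, N m; "ee_pos": TCP position; "tcp_rot": TCP orientation; "ft_force": force on the tool from outside, world axes, zero at the start; "ft_torque": the same for the moment, N m; "finger_gap": finger opening in m; "grip_force": force on a finger pad.
Only numpy, scipy, OpenCV 4.12 (cv2) and the standard library are available. Lean on these libraries where they do the work, as an engineer would, in place of code of your own. Each camera call takes 0.05 s, during which the arm holds its last target. There are 200 camera calls.

## Working session

There is one attempt and no reset: what is moved stays moved. The work goes in short steps, Python scripts to look and compute and a shell command to move; the robot and the scene stay as the last step left them, time stands still between calls to the robot, and variables do not carry over. Pictures are saved under pics/ and viewed, at most 10 in all, crops included, and the job is handed in when it is done.

```bash
mkdir -p pics; ls
python3 - <<'E'
from plant import status, vision
import cv2
s=status.observe(); print({k:s[k] for k in("time_s","ee_pos","tcp_rot","ft_force","finger_gap")})
for n in("scene","top"):
    cv2.imwrite(f"pics/{n}0.png",vision.get_image(n)); print(n,vision.camera_info(n))
E
```

```text
pics
{'time_s': 0.0, 'ee_pos': array([ 0.29573411, -0.60629113,  0.24942068]), 'tcp_rot': array([-1.79903764e+02,  2.96213058e-03,  2.60026433e+01]), 'ft_force': array([0.02725565, 0.66083158, 0.71549315]), 'finger_gap': 0.08525947353756785}
scene {'intrinsics': array([[497.0913114 ,   0.        , 321.95115952],
       [  0.        , 497.0913114 , 240.54680556],
       [  0.        ,   0.        ,   1.        ]]), 'distortion': array([0.02843163, 0.        , 0.        , 0.        , 0.        ]), 'rvec': array([ 2.20918407,  0.93107139, -0.39753752]), 'tvec': array([-0.37275864, -0.14260128,  1.49129263])}
top {'intrinsics': array([[514.44515884,   0.        , 314.34052343],
       [  0.        , 514.44515884, 243.91815776],
       [  0.        ,   0.        ,   1.        ]]), 'distortion': array([-0.10841777,  0.        ,  0.        ,  0.        ,  0.        ]), 'rvec': array([ 2.14017524, -2.16185224,  0.19251621]), 'tvec': array([0.02600883, 0.5275691 , 1.31977597])}
```

View pics/scene0.png

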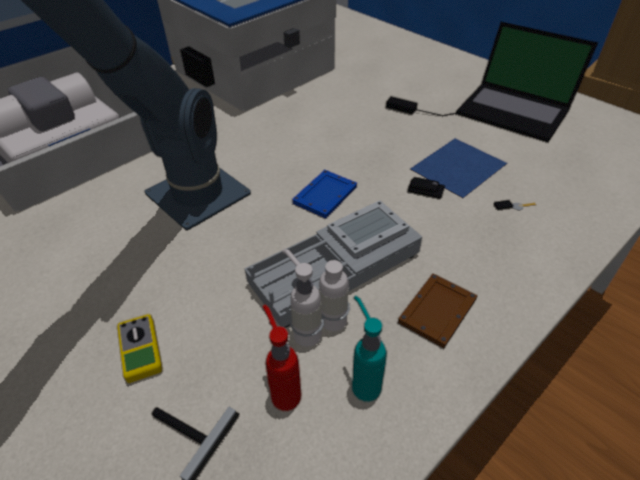

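View pics/top0.png

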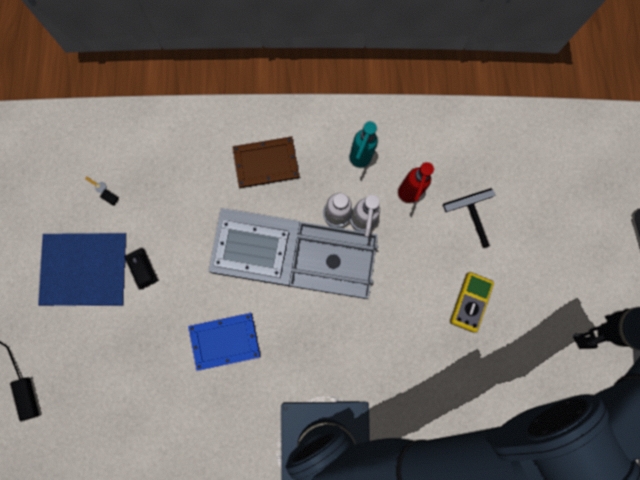

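Top view: the silver framed window is on the deck at (253,247). Its lookalikes are blue (225,341) and brown (266,162), which are excluded by colour. The white bottle with a spout is at (370,205) beside a plain-cap one at (340,203); the red (415,180) and turquoise (365,145) ones are excluded. I'll confirm this in a crop.

```bash
cat > h.py <<'E'
import numpy as np, cv2
from plant import status, vision
def ray(n,px):
    c=vision.camera_info(n); R=cv2.Rodrigues(c["rvec"])[0]
    u=cv2.undistortPoints(np.array(px,float).reshape(-1,1,2),c["intrinsics"],c["distortion"])[:,0]
    return -R.T@c["tvec"], np.c_[u,np.ones(len(u))]@R
def plane(n,px,z):
    o,d=ray(n,px); return o+d*((z-o[2])/d[:,2])[:,None]
def proj(n,p):
    c=vision.camera_info(n); return cv2.projectPoints(np.array(p,float).reshape(-1,1,3),c["rvec"],c["tvec"],c["intrinsics"],c["distortion"])[0][:,0]
E
python3 - <<'E'
import cv2
a=cv2.imread("pics/top0.png")[185:310,200:390]
cv2.imwrite("pics/c1.png",cv2.resize(a,None,fx=4.2,fy=4.2,interpolation=cv2.INTER_CUBIC))
E
```

```text
(no output)
```

View pics/c1.png

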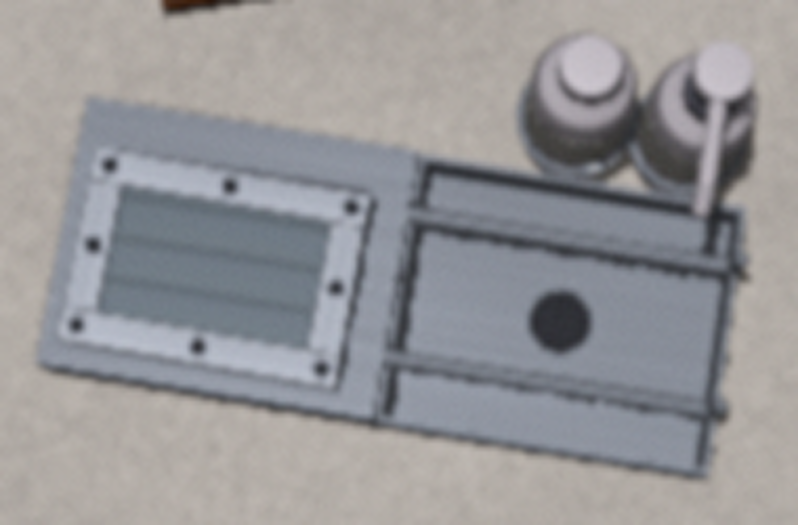

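The crop confirms it: the clear silver window is on the deck (crop corners about (103,152), (372,198), (335,385), (60,342)). The white spouted pump is at (724,70) in the crop and the plain-cap refill at (594,66). Next I fit both poses.

```bash
cat >> h.py <<'E'
def fit(loc,w):
    loc=np.array(loc,float);w=np.array(w)[:,:2];a,b=loc.mean(0),w.mean(0)
    H=(loc-a).T@(w-b); t=np.arctan2(H[0,1]-H[1,0],H[0,0]+H[1,1]); R=np.array([[np.cos(t),-np.sin(t)],[np.sin(t),np.cos(t)]])
    T=b-R@a; return T,t,1e3*(w-(loc@R.T+T))
def winmask(n,box):
    im=vision.get_image(n) ; return im
E
python3 - <<'E'
from h import *
f=lambda p:[((x+.5)/4.2-.5+200,(y+.5)/4.2-.5+185) for x,y in p]
g=lambda p,z:plane("top",f(p),z)[:,:2]
np.set_printoptions(precision=4,suppress=True)
W=g([(110,164),(351,206),(321,369),(76,325)],.09); 
loc=[(.05,.075),(.05,-.075),(-.05,-.075),(-.05,.075)]
print("screw",fit(loc,W), np.linalg.norm(W[0]-W[1]),np.linalg.norm(W[1]-W[2]))
W=g([(103,152),(372,198),(335,385),(60,342)],.09)
print("corners",fit([(.06,.085),(.06,-.085),(-.06,-.085),(-.06,.085)],W))
d=g([(90,100),(42,368),(380,422),(418,155)],.07)
p=g([(724,70)],.226); r=g([(594,66)],.188)
S=np.r_[d,p,r]; L=[(.085,.21),(-.085,.21),(-.085,0),(.085,0),(.126,-.165),(.126,-.093)]
T,t,e=fit(L,S); print("stand",T,np.degrees(t),e)
R=np.array([[np.cos(t),-np.sin(t)],[np.sin(t),np.cos(t)]])
print("seat",T+R@[0,-.115],"pump",T+R@[.126,-.165],p,r)
# deck only
print("deckonly",fit(L[:4],d))
im=cv2.imread("pics/scene0.png")
print(proj("scene",[[*p[0],.226],[*r[0],.188]]))
cv2.imwrite("pics/c2.png",cv2.resize(im[195:340,235:430],None,fx=4,fy=4,interpolation=cv2.INTER_CUBIC))
E
```

```text
screw (array([0.5114, 0.184 ]), np.float64(-0.18525227178267048), array([[ 0.1845, -0.3292],
       [ 0.5571,  0.0546],
       [-0.4704, -0.0741],
       [-0.2712,  0.3487]])) 0.14955441276065662 0.1009866577780569
corners (array([0.5095, 0.1822]), np.float64(-0.1813425825552268), array([[-1.7912, -2.3856],
       [-1.0557,  0.5843],
       [ 3.1007,  1.6247],
       [-0.2538,  0.1766]]))
stand [0.5006 0.0718] -9.373413033732845 [[ 0.5594 -0.7659]
 [ 0.9835 -1.7915]
 [ 0.53   -1.0139]
 [-1.8712  2.3446]
 [-0.1893  1.6383]
 [-0.0125 -0.4116]]
seat [ 0.4819 -0.0417] pump [ 0.598  -0.1115] [[ 0.5979 -0.1099]] [[ 0.6098 -0.0409]]
deckonly (array([0.5006, 0.0715]), np.float64(-0.16410449406912664), array([[ 0.4634, -0.408 ],
       [ 0.8735, -1.5187],
       [ 0.5251, -0.7585],
       [-1.862 ,  2.6851]]))
[[302.1075 268.8531]
 [331.4026 266.5328]]
```

View pics/c2.png

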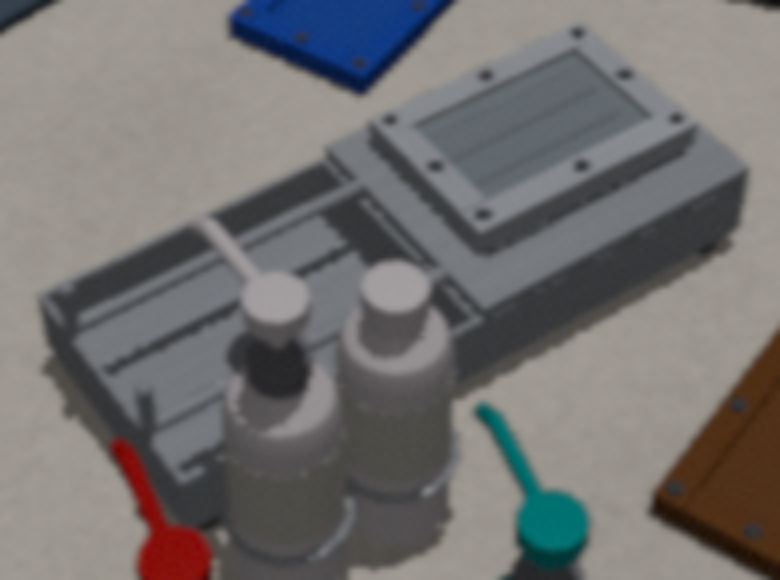

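The scene view agrees with the top view. It shows the pump head at crop (275,298), about full-image pixel (304,269), against a predicted (302,269), and the cap at (334,267) against (331,267). The window is at world (0.511, 0.184), yaw −10.6°, and the stand is at (0.501, 0.072), yaw −9.4°. I'll turn the open hand parallel to the window and travel to a point past its far edge.

```bash
python3 -m pendant '[[[0,0,-7],[0,0,-10],85],[[0,0,-7],[0,0,-10],85],[[0,0,-7],[0,0,-10],85],[[0,0,-7],[0,0,-10],85],[[0,0,-7],[0,0,-10],85]]'
python3 -m pendant '[[[0,0,-7],[0,0,0],85],[[0,0,-7],[0,0,0],85],[[0,0,-4.4],[0,0,0],85]]'
python3 -m pendant '[[[0,0,0],[39,2.6,0],85],[[0,0,0],[39,2.6,0],85],[[0,0,0],[39,2.6,0],85],[[0,0,0],[39,2.6,0],85],[[0,0,0],[39,2.6,0],85]]'
```

```text
time_s: 0.52
ee_pos: [0.2958, -0.6065, 0.3003]
tcp_rot: [-180.0, -0.0, 61.3]
ft_force: [0.3, -0.1, -0.1]
finger_gap: 0.0849
grip_force: 0.0
time_s: 0.77
ee_pos: [0.2957, -0.6066, 0.3]
tcp_rot: [-180.0, -0.0, 79.8]
ft_force: [-0.8, -0.0, -0.6]
finger_gap: 0.0849
grip_force: 0.0
time_s: 1.18
ee_pos: [0.3445, -0.4154, 0.2999]
tcp_rot: [-180.0, -0.0, 79.4]
ft_force: [1.2, -0.4, 0.8]
finger_gap: 0.0847
grip_force: 0.0
```

```bash
for i in 1; do python3 -m pendant '[[[0,0,0],[39,2.7,0],85],[[0,0,0],[39,2.7,0],85],[[0,0,0],[39,2.7,0],85],[[0,0,0],[39,2.7,0],85],[[0,0,0],[39,2.7,0],85]]'; python3 -m pendant '[[[0,0,0],[39,2.7,0],85],[[0,0,0],[39,2.7,0],85],[[0,0,0],[39,2.7,0],85],[[0,0,0],[39,2.7,0],85],[[0,0,0],[39,2.7,0],85]]'; python3 -m pendant '[[[0,0,0],[39,2.7,0],85],[[0,0,0],[39,2.7,0],85],[[0,0,0],[39,2.7,0],85],[[0,0,0],[39,2.7,0],85],[[0,0,0],[39,2.7,0],85]]'; python3 -m pendant '[[[0,0,0],[39,2.7,0],85],[[0,0,0],[39,2.7,0],85],[[0,0,0],[39,2.7,0],85],[[0,0,0],[39,2.7,0],85],[[0,0,0],[0,0,0],85]]'; done
```

```text
time_s: 1.6
ee_pos: [0.3935, -0.2264, 0.3002]
tcp_rot: [-180.0, 0.0, 79.4]
ft_force: [1.5, -0.5, -0.2]
finger_gap: 0.0852
grip_force: 0.0
time_s: 2.02
ee_pos: [0.4427, -0.0372, 0.3003]
tcp_rot: [-180.0, 0.0, 79.4]
ft_force: [1.3, -0.7, -0.5]
finger_gap: 0.085
grip_force: 0.0
time_s: 2.43
ee_pos: [0.492, 0.1519, 0.3001]
tcp_rot: [-180.0, 0.0, 79.4]
ft_force: [1.0, 0.1, 0.7]
finger_gap: 0.0851
grip_force: 0.0
time_s: 2.85
ee_pos: [0.5302, 0.3098, 0.2993]
tcp_rot: [-179.8, -0.3, 79.8]
ft_force: [-2.3, 0.6, -0.2]
finger_gap: 0.085
grip_force: 0.0
```

```bash
python3 -m pendant '[[[0,0,0],[30,0,40],85],[[0,0,0],[0,0,40],85],[[0,0,0],[0,0,40],85],[[0,0,0],[0,0,40],85],[[0,0,0],[0,0,40],85]]'; python3 -m pendant '[[[0,0,0],[0,0,40],85],[[0,0,0],[0,0,28],85],[[0,0,0],[0,0,3],85],[[0,0,0],[0,0,3],85],[[0,0,0],[0,0,0],85]]';  python3 -m pendant '[[[0,0,0],[0,0,3],85],[[0,0,0],[0,0,0],85]]'; python3 -m pendant '[[[0,0,0],[0,0,3],85],[[0,0,0],[0,0,0],85]]'
```

```text
time_s: 3.27
ee_pos: [0.5355, 0.3258, 0.105]
tcp_rot: [-180.0, 0.0, 79.4]
ft_force: [1.3, -0.2, -0.7]
finger_gap: 0.0847
grip_force: 0.0
time_s: 3.68
ee_pos: [0.5363, 0.3266, 0.0338]
tcp_rot: [180.0, -0.0, 79.4]
ft_force: [0.3, -0.1, 0.6]
finger_gap: 0.0853
grip_force: 0.0
time_s: 3.85
ee_pos: [0.5368, 0.3266, 0.0316]
tcp_rot: [179.9, -0.1, 79.4]
ft_force: [0.5, -0.9, 0.2]
finger_gap: 0.085
grip_force: 0.0
time_s: 4.02
ee_pos: [0.5363, 0.3261, 0.0276]
tcp_rot: [179.9, -0.0, 79.4]
ft_force: [-0.5, 0.4, -0.2]
finger_gap: 0.085
grip_force: 0.0
```

```bash
python3 -m pendant '[[[0,0,0],[0,0,3],85],[[0,0,0],[0,0,3],85],[[0,0,0],[0,0,0],85]]'; python3 -m pendant '[[[0,0,0],[0,0,2],85],[[0,0,0],[0,0,0],85]]'
```

```text
time_s: 4.27
ee_pos: [0.5356, 0.3259, 0.0204]
tcp_rot: [-180.0, 0.0, 79.4]
ft_force: [0.5, 0.2, 0.1]
finger_gap: 0.085
grip_force: 0.0
time_s: 4.43
ee_pos: [0.5357, 0.326, 0.0186]
tcp_rot: [-180.0, 0.0, 79.4]
ft_force: [-1.0, 0.2, -0.4]
finger_gap: 0.0856
grip_force: 0.0
```

```bash
python3 -m pendant '[[[0,0,0],[0,0,3],85],[[0,0,0],[0,0,3],85],[[0,0,0],[0,0,3],85],[[0,0,0],[0,0,0],85]]'; python3 -m pendant '[[[0,0,0],[0,0,2],85],[[0,0,0],[0,0,0],85]]'; python3 -m pendant '[[[0,0,0],[0,0,2],85],[[0,0,0],[0,0,0],85]]'
```

```text
time_s: 4.77
ee_pos: [0.5355, 0.3258, 0.0092]
tcp_rot: [-180.0, 0.0, 79.4]
ft_force: [-0.0, 0.3, -0.0]
finger_gap: 0.0848
grip_force: 0.0
time_s: 4.93
ee_pos: [0.5358, 0.326, 0.0076]
tcp_rot: [-180.0, 0.0, 79.4]
ft_force: [0.5, 0.9, -0.5]
finger_gap: 0.0851
grip_force: 0.0
time_s: 5.1
ee_pos: [0.536, 0.3262, 0.0062]
tcp_rot: [180.0, -0.0, 79.4]
ft_force: [-0.2, -1.1, 2.0]
finger_gap: 0.0851
grip_force: 1.0
```

The open fingertips stand 6 mm ahead of the TCP. I'll rise to tip height 77 mm and creep to the window's edge.

```bash
python3 -m pendant '[[[0,0,0],[0,0,-39],85],[[0,0,0],[0,0,-39],85],[[0,0,0],[0,0,0],85],[[0,0,0],[-18,0,0],85],[[0,0,0],[-18,0,0],85]]'; python3 -m pendant '[[[0,0,0],[-3,0,0],85],[[0,0,0],[-3,0,0],85],[[0,0,0],[0,0,0],85]]'; python3 -m pendant '[[[0,0,0],[-3,0,0],85],[[0,0,0],[-3,0,0],85],[[0,0,0],[0,0,0],85]]'
```

```text
time_s: 5.52
ee_pos: [0.5294, 0.2917, 0.0849]
tcp_rot: [179.9, -0.1, 79.5]
ft_force: [0.9, -0.6, -0.0]
finger_gap: 0.0851
grip_force: 0.0
time_s: 5.77
ee_pos: [0.5283, 0.2847, 0.0841]
tcp_rot: [180.0, -0.0, 79.4]
ft_force: [-0.0, -0.9, -0.6]
finger_gap: 0.0851
grip_force: 0.0
time_s: 6.02
ee_pos: [0.527, 0.2794, 0.084]
tcp_rot: [-180.0, -0.0, 79.4]
ft_force: [-0.0, 1.5, 0.1]
finger_gap: 0.0851
grip_force: 0.4
```

```bash
python3 -m pendant '[[[0,0,0],[-4,0,0],85],[[0,0,-0.2],[-6,0.2,0],85],[[0,0,-0.2],[-8,0.3,0],85],[[0,0,-0.2],[-8,0.3,0],85],[[0,0,-0.2],[-8,0.3,0],85]]'; python3 -m pendant '[[[0,0,-0.2],[-8,0.3,0],85],[[0,0,-0.2],[-8,0.3,0],85],[[0,0,0],[-8,0.3,0],85],[[0,0,0],[-5,0.2,0],85],[[0,0,0],[0,0,0],85]]'
python3 - <<'E'
from h import *
for n,(x0,x1,y0,y1) in dict(top=(200,390,185,310),scene=(235,430,195,340)).items():
    im=vision.get_image(n); cv2.imwrite(f"pics/{n}1.png",im)
    if n=="top": cv2.imwrite("pics/c3.png",cv2.resize(im[y0:y1,x0:x1],None,fx=4.2,fy=4.2,interpolation=cv2.INTER_CUBIC))
E
```

```text
time_s: 6.43
ee_pos: [0.522, 0.2443, 0.084]
tcp_rot: [180.0, 0.0, 80.2]
ft_force: [0.7, 3.0, 0.1]
finger_gap: 0.085
grip_force: 1.4
time_s: 6.85
ee_pos: [0.5183, 0.2144, 0.0839]
tcp_rot: [-180.0, 0.1, 80.5]
ft_force: [-0.5, 0.4, 0.8]
finger_gap: 0.0849
grip_force: 0.0
```

View pics/c3.png

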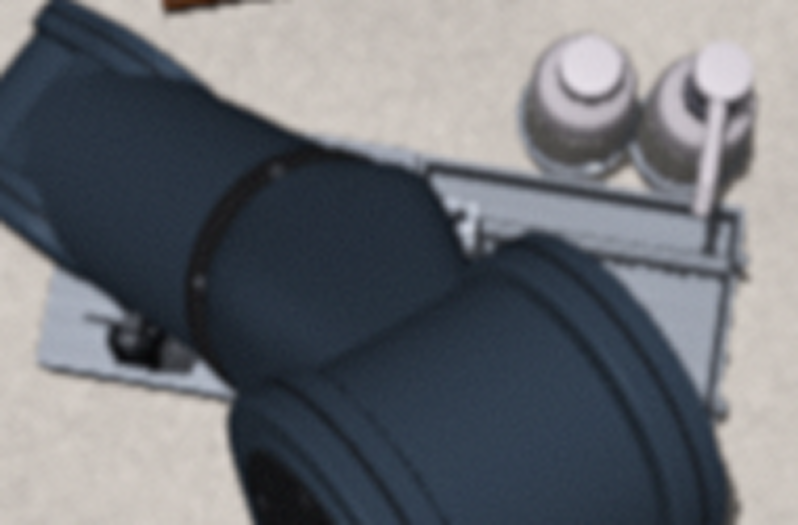

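The arm hides the window in the top view, so I use the scene view.

Run:
```python
import cv2
im=cv2.imread("pics/scene1.png"); cv2.imwrite("pics/c4.png",cv2.resize(im[195:340,235:430],None,fx=4,fy=4,interpolation=cv2.INTER_CUBIC))
```

```text
(no output)
```

View pics/c4.png

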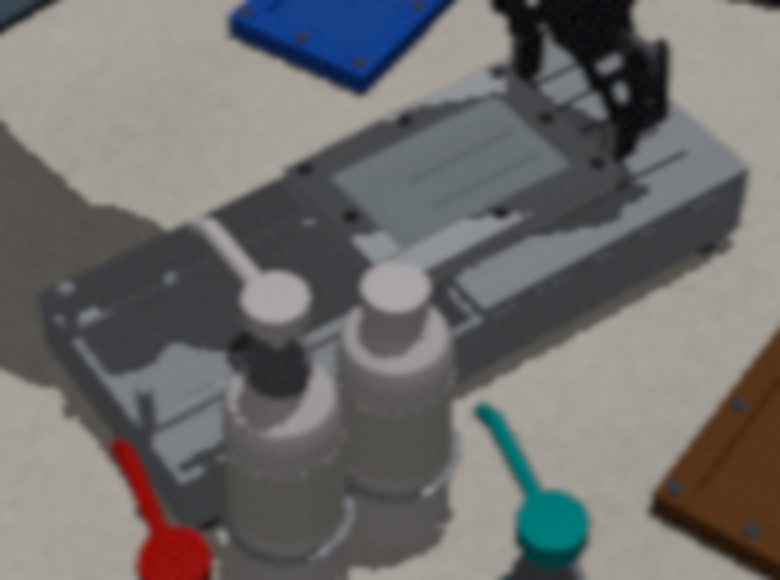

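The window is sliding flat and is still nearly parallel to the stand. Screws show at crop (306,169), (350,216), (404,120), (497,72), (597,163), (501,212) and (546,118). I'll measure from them, with the scene view corrected to the top view using the first pictures.

```bash
cat >> h.py <<'E'
T0=np.array([.5006,.0718]); t0=np.radians(-9.37)
def stand(p):
    R=np.array([[np.cos(t0),-np.sin(t0)],[np.sin(t0),np.cos(t0)]]); return (np.array(p)[:,:2]-T0)@R
def sc(p): return [((x+.5)/4-.5+235,(y+.5)/4-.5+195) for x,y in p]
E
python3 - <<'E'
from h import *
np.set_printoptions(precision=4,suppress=True)
a,b=.05,.075
m=lambda L,p: (lambda r:(print(r[0],stand([r[0]]),np.degrees(r[1]),np.abs(r[2]).max())))(fit(L,plane("scene",sc(p),.09)))
m([(-a,-b),(-a,b),(a,b),(a,-b)],[(392,120),(578,33),(677,118),(483,214)])
m([(-a,-b),(0,-b),(-a,0),(-a,b),(a,b),(a,0),(0,b)],[(306,169),(350,216),(404,120),(497,72),(597,163),(501,212),(546,118)])
print("pump/refill scene", plane("scene",sc([(275,298)]),.226),plane("scene",sc([(395,287)]),.188))
d=plane("scene",sc([(745,168),(480,320),(328,152)]),.07); print(stand(d))
print(fit([(.085,.21),(.085,0),(-.085,0)],d))
E
```

```text
[0.5117 0.187 ] [[-0.0078  0.1155]] -10.646598896585498 0.7687455529453713
[0.5038 0.1201] [[-0.0047  0.0482]] -9.285556528348158 1.340103555103389
pump/refill scene [[ 0.6001 -0.1086  0.226 ]] [[ 0.6123 -0.0377  0.188 ]]
[[ 0.0881  0.2099]
 [ 0.0925 -0.0024]
 [-0.0754  0.0041]]
(array([0.5075, 0.0711]), np.float64(-0.16023561563105793), array([[-3.2401, -0.2359],
       [ 0.0164, -3.1985],
       [ 3.2238,  3.4344]]))
```

```bash
python3 -m pendant '[[[0,0,0],[-5,0.1,0],85],[[0,0,0],[-8,0.3,0],85],[[0,0,0],[-8,0.3,0],85],[[0,0,0],[-8,0.3,0],85],[[0,0,0],[-8,0.3,0],85]]'; python3 -m pendant '[[[0,0,0],[-8,0.3,0],85],[[0,0,0],[-8,0.3,0],85],[[0,0,0],[-8,0.3,0],85],[[0,0,0],[-8,0.3,0],85],[[0,0,0],[-8,0.3,0],85]]'; python3 -m pendant '[[[0,0,0],[-8,0.3,0],85],[[0,0,0],[-8,0.3,0],85],[[0,0,0],[-8,0.3,0],85],[[0,0,0],[-8,0.3,0],85],[[0,0,0],[-8,0.3,0],85]]'; python3 -m pendant '[[[0,0,0],[-8,0.3,0],85],[[0,0,0],[-6,0.2,0],85],[[0,0,0],[-4,0,0],85],[[0,0,0],[0,0,0],85]]'
python3 - <<'E'
from h import *
im=vision.get_image("scene"); cv2.imwrite("pics/scene2.png",im)
cv2.imwrite("pics/c5.png",cv2.resize(im[195:340,235:430],None,fx=4,fy=4,interpolation=cv2.INTER_CUBIC))
E
```

```text
time_s: 7.37
ee_pos: [0.5135, 0.1789, 0.084]
tcp_rot: [180.0, -0.0, 80.6]
ft_force: [0.4, 3.0, 0.1]
finger_gap: 0.0851
grip_force: 1.4
time_s: 7.78
ee_pos: [0.5084, 0.1392, 0.084]
tcp_rot: [180.0, -0.0, 80.6]
ft_force: [0.8, 2.3, -0.4]
finger_gap: 0.0851
grip_force: 1.4
time_s: 8.2
ee_pos: [0.5033, 0.0996, 0.084]
tcp_rot: [-180.0, -0.0, 80.6]
ft_force: [0.9, 2.9, 0.2]
finger_gap: 0.0851
grip_force: 1.4
time_s: 8.53
ee_pos: [0.5007, 0.0811, 0.0839]
tcp_rot: [-180.0, 0.1, 80.5]
ft_force: [0.7, -0.9, -0.2]
finger_gap: 0.0848
grip_force: 0.0
```

View pics/c5.png

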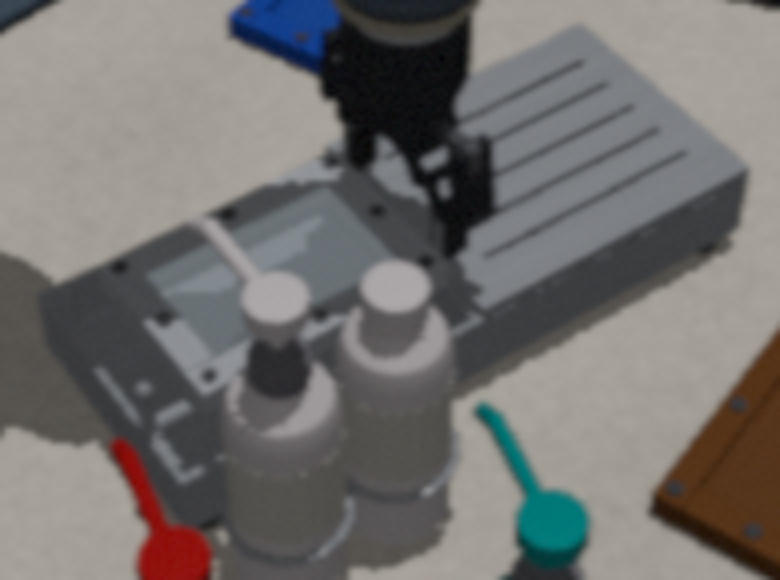

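The window is on the bars with its near edge just short of the stops. Screws are at (119,266), (163,318), (209,375), (228,214), (320,314), (331,158), (377,210) and (425,261).

```bash
python3 - <<'E'
from h import *
np.set_printoptions(precision=4,suppress=True)
a,b=.05,.075
r=fit([(-a,-b),(0,-b),(a,-b),(-a,0),(a,0),(-a,b),(0,b),(a,b)],plane("scene",sc([(119,266),(163,318),(209,375),(228,214),(320,314),(331,158),(377,210),(425,261)]),.09))
print(r[0],stand([r[0]]),np.degrees(r[1]),np.abs(r[2]).max())
f=lambda p:[((x+.5)/4.2-.5+200,(y+.5)/4.2-.5+185) for x,y in p]
print("bars",stand(plane("top",f([(470,227),(690,260),(450,370),(670,402)]),.07)))
E
python3 -m pendant '[[[0,0,0],[-4,0,0],85],[[0,0,0],[-5,0,0],85],[[0,0,0],[-5,0,0],85],[[0,0,0],[-4,0,0],85],[[0,0,0],[0,0,0],85]]'
```

```text
[ 0.4864 -0.0132] [[-0.0001 -0.0861]] -9.354689871654218 2.9238811731371053
bars [[ 0.043  -0.0368]
 [ 0.0437 -0.1741]
 [-0.0464 -0.0381]
 [-0.0452 -0.174 ]]
time_s: 9.0
ee_pos: [0.4978, 0.0635, 0.0839]
tcp_rot: [-180.0, 0.0, 80.5]
ft_force: [-0.3, 0.8, -0.2]
finger_gap: 0.085
grip_force: 0.0
```

Centred to about 1 mm. Now I creep to the stops.

```bash
python3 -m pendant '[[[0,0,0],[-2,0,0],85],[[0,0,0],[-2,0,0],85],[[0,0,0],[-1,0,0],85]]'; python3 -m pendant '[[[0,0,0],[-1,0,0],85],[[0,0,0],[-1,0,0],85],[[0,0,0],[-1,0,0],85]]'
```

```text
time_s: 9.25
ee_pos: [0.4972, 0.0597, 0.084]
tcp_rot: [-180.0, -0.0, 80.6]
ft_force: [0.8, 2.8, -1.3]
finger_gap: 0.0849
grip_force: 1.3
time_s: 9.5
ee_pos: [0.4972, 0.0582, 0.0841]
tcp_rot: [180.0, -0.1, 80.6]
ft_force: [1.2, 9.1, -2.0]
finger_gap: 0.0849
grip_force: 4.7
```

```bash
python3 -m pendant '[[[0,0,0],[-1,0,0],85]]';python3 -m pendant '[[[0,0,0],[-1,0,0],85]]'
```

```text
time_s: 9.58
ee_pos: [0.4973, 0.0581, 0.0842]
tcp_rot: [179.9, -0.2, 80.6]
ft_force: [0.8, 11.9, -1.7]
finger_gap: 0.085
grip_force: 6.2
time_s: 9.67
ee_pos: [0.4975, 0.058, 0.0844]
tcp_rot: [179.9, -0.3, 80.7]
ft_force: [1.8, 14.7, -1.5]
finger_gap: 0.0848
grip_force: 7.5
```

It is hard against something at 15 N. I back off and clear the view to check that it's both stops.

```bash
python3 -m pendant '[[[0,0,0],[6,0,0],85],[[0,0,0],[16,0,0],85],[[0,0,0],[20,0,-40],85],[[0,0,0],[0,0,-40],85],[[0,0,0],[0,0,-40],40]]'; python3 -m pendant '[[[0,0,0],[38,-6,-30],0],[[0,0,0],[40,-8,-30],0],[[0,0,0],[40,-8,0],0],[[0,0,0],[40,-8,0],0],[[0,0,0],[40,-8,0],0]]';python3 -m pendant '[[[0,0,0],[40,-8,0],0],[[0,0,0],[40,-8,0],0],[[0,0,0],[40,-8,0],0],[[0,0,0],[40,-8,0],0],[[0,0,0],[0,0,0],0]]'
python3 - <<'E'
from h import *
im=vision.get_image("top"); cv2.imwrite("pics/top3.png",im)
im2=vision.get_image("scene"); cv2.imwrite("pics/scene3.png",im2)
cv2.imwrite("pics/c6.png",cv2.resize(im[185:310,200:390],None,fx=4.2,fy=4.2,interpolation=cv2.INTER_CUBIC))
E
```

```text
time_s: 10.08
ee_pos: [0.5021, 0.0959, 0.2022]
tcp_rot: [-179.8, 0.0, 80.7]
ft_force: [0.8, -0.2, 1.0]
finger_gap: 0.0747
grip_force: 0.0
time_s: 10.5
ee_pos: [0.4981, 0.2844, 0.2521]
tcp_rot: [179.9, 0.1, 80.5]
ft_force: [1.1, -0.4, 0.1]
finger_gap: 0.012
grip_force: 0.0
time_s: 10.92
ee_pos: [0.4885, 0.4551, 0.2509]
tcp_rot: [-179.8, -0.2, 81.1]
ft_force: [-2.2, -0.4, 0.3]
finger_gap: 0.0002
grip_force: 0.0
```

View pics/c6.png

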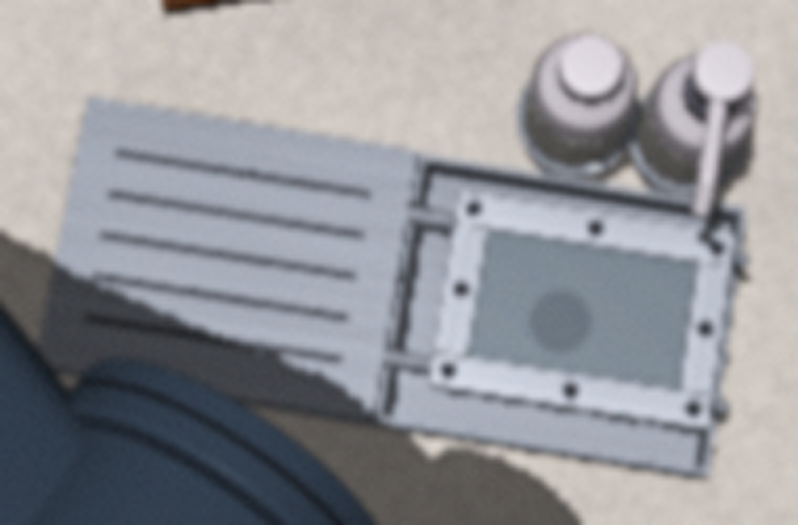

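The window lies on the bars against the stop region. Screws are at (474,207), (596,228), (461,288), (705,328), (448,370), (571,390) and (693,408), and the stop ends are at about (740,268) and (721,410).

Run:
```python
from h import *
np.set_printoptions(precision=4,suppress=True)
a,b=.05,.075
f=lambda p:[((x+.5)/4.2-.5+200,(y+.5)/4.2-.5+185) for x,y in p]
r=fit([(a,b),(a,0),(0,b),(0,-b),(-a,b),(-a,0),(-a,-b)],plane("top",f([(474,207),(596,228),(461,288),(705,328),(448,370),(571,390),(693,408)]),.09))
print("window",r[0],stand([r[0]]),np.degrees(r[1]),np.abs(r[2]).max())
print("bars near deck",stand(plane("top",f([(432,219),(408,362)]),.07)))
# deck slots: long straight lines symmetric across deck -> centre line and yaw
s=plane("top",f([(118,153),(368,192),(102,236),(354,274),(90,320),(340,358)]),.07); print("slots",stand(s)); 
d=s[1::2]-s[::2]; print(np.degrees(np.arctan2(-d[:,0],d[:,1])), np.degrees(np.arctan2(d[:,0],-d[:,1])))
print("stop tops", stand(plane("top",f([(740,262),(720,405)]),.103)))
```

```text
window [ 0.4835 -0.0391] [[ 0.0012 -0.1122]] -9.779796150034546 0.6707396805391008
bars near deck [[ 0.0443 -0.0128]
 [-0.0455 -0.012 ]]
slots [[ 0.0553  0.186 ]
 [ 0.0549  0.0289]
 [ 0.0024  0.1865]
 [ 0.0031  0.0292]
 [-0.0501  0.1845]
 [-0.0494  0.0294]]
[170.5194 170.8734 170.8653] [-9.4806 -9.1266 -9.1347]
stop tops [[ 0.0416 -0.201 ]
 [-0.0458 -0.2007]]
```

The stop tips read −0.201 where −0.205 is expected. That implies a 4 mm bias, so the window at −0.112 is about at its seat, −0.115. Its yaw reads 0.4° to 0.7° off, so I push once at mid-edge with closed fingers. That line passes between the stops and must seat both.

```bash
python3 -m pendant '[[[0,0,0],[-37,7.6,0],0],[[0,0,0],[-37,7.6,0],0],[[0,0,0],[-37,7.6,0],0],[[0,0,0],[-37,7.6,0],0],[[0,0,0],[-37,7.6,0],0]]'; python3 -m pendant '[[[0,0,0],[-37,7.6,0],0],[[0,0,0],[-37,7.6,0],0],[[0,0,0],[-37,7.6,0],0],[[0,0,0],[-37,7.6,0],0],[[0,0,0],[-30,7.6,0],0]]'; python3 -m pendant '[[[0,0,0],[0,0,40],0],[[0,0,0],[0,0,40],0],[[0,0,0],[0,0,20],0],[[0,0,0],[0,0,0],0]]'
```

```text
time_s: 11.43
ee_pos: [0.5, 0.2538, 0.2514]
tcp_rot: [180.0, 0.1, 80.5]
ft_force: [1.3, 0.0, 0.6]
finger_gap: -0.0002
grip_force: 0.0
time_s: 11.85
ee_pos: [0.5074, 0.0708, 0.2515]
tcp_rot: [-180.0, 0.2, 80.3]
ft_force: [0.8, -0.2, -1.0]
finger_gap: 0.0001
grip_force: 0.0
time_s: 12.18
ee_pos: [0.5055, 0.0729, 0.1479]
tcp_rot: [-179.6, 0.2, 80.4]
ft_force: [-1.6, -0.5, 0.5]
finger_gap: 0.0002
grip_force: 0.0
```

```bash
python3 -m pendant '[[[0,0,0],[0,-3,26],0],[[0,0,0],[0,0,20],0],[[0,0,0],[0,0,6],0],[[0,0,0],[0,0,0],0]]'; python3 -m pendant '[[[0,0,0],[-4,0,0],0],[[0,0,0],[-4,0,0],0],[[0,0,0],[-3,0,0],0],[[0,0,0],[-1,0,0],0],[[0,0,0],[0,0,0],0]]'; python3 -m pendant '[[[0,0,0],[-1,0,0],0],[[0,0,0],[-1,0,0],0]]'; python3 -m pendant '[[[0,0,0],[-1,0,0],0],[[0,0,0],[-1,0,0],0]]'
```

```text
time_s: 12.52
ee_pos: [0.5051, 0.0758, 0.0996]
tcp_rot: [-179.9, 0.1, 80.6]
ft_force: [1.0, -1.0, 0.6]
finger_gap: 0.0
grip_force: 0.0
time_s: 12.93
ee_pos: [0.5037, 0.0642, 0.1002]
tcp_rot: [179.9, 0.0, 80.5]
ft_force: [-0.8, 0.5, 0.3]
finger_gap: -0.0002
grip_force: 0.0
time_s: 13.1
ee_pos: [0.5032, 0.063, 0.0998]
tcp_rot: [180.0, -0.0, 80.6]
ft_force: [0.1, -0.0, -0.5]
finger_gap: 0.0001
grip_force: 0.0
time_s: 13.27
ee_pos: [0.5028, 0.0609, 0.0995]
tcp_rot: [-180.0, -0.0, 80.6]
ft_force: [-0.3, -0.3, 0.3]
finger_gap: 0.0001
grip_force: 0.0
```

```bash
python3 -m pendant '[[[0,0,0],[-1,0,2],0],[[0,0,0],[-1,0,1],0],[[0,0,0],[-1,0,0],0]]'; python3 -m pendant '[[[0,0,0],[-1,0,0],0],[[0,0,0],[-1,0,0],0]]'; python3 -m pendant '[[[0,0,0],[-1,0,0],0]]'; python3 -m pendant '[[[0,0,0],[-1,0,0],0]]'
```

```text
time_s: 13.52
ee_pos: [0.5021, 0.0579, 0.0962]
tcp_rot: [-180.0, 0.0, 80.6]
ft_force: [-0.3, -0.1, 1.1]
finger_gap: 0.0
grip_force: 0.0
time_s: 13.68
ee_pos: [0.5025, 0.0571, 0.0966]
tcp_rot: [180.0, -0.1, 80.6]
ft_force: [2.0, 6.3, -2.2]
finger_gap: -0.0001
grip_force: 3.4
time_s: 13.77
ee_pos: [0.5027, 0.057, 0.0968]
tcp_rot: [179.9, -0.2, 80.7]
ft_force: [1.5, 10.4, -2.3]
finger_gap: 0.0002
grip_force: 4.9
time_s: 13.85
ee_pos: [0.5027, 0.0569, 0.097]
tcp_rot: [179.9, -0.3, 80.7]
ft_force: [1.0, 12.1, -3.0]
finger_gap: 0.0002
grip_force: 6.2
```

Both stops are seated firmly. Now the pump.

```bash
python3 -m pendant '[[[0,0,0],[6,0,0],0],[[0,0,0],[16,0,0],0],[[0,0,0],[0,0,-40],0],[[0,0,0],[0,0,-40],0],[[0,0,0],[0,0,-40],0]]'; python3 -m pendant '[[[0,0,0],[0,0,-40],0],[[0,0,0],[0,0,-40],0],[[0,0,0],[0,0,0],0]]'; python3 -m pendant '[[[0,0,0],[-28,20.4,0],0],[[0,0,0],[-28,20.4,0],0],[[0,0,0],[-28,20.4,0],0],[[0,0,0],[-28,20.4,0],0],[[0,0,0],[-28,20.4,0],0]]'; python3 -m pendant '[[[0,0,0],[-28,20.4,0],0],[[0,0,0],[0,0,0],0],[[0,0,0],[0,0,0],0]]'
```

```text
time_s: 14.27
ee_pos: [0.5043, 0.076, 0.2176]
tcp_rot: [-179.8, 0.0, 80.7]
ft_force: [1.0, -0.4, 0.4]
finger_gap: -0.0001
grip_force: 0.0
time_s: 14.52
ee_pos: [0.5076, 0.077, 0.3038]
tcp_rot: [179.4, -0.2, 80.6]
ft_force: [1.1, 0.9, -0.7]
finger_gap: -0.0003
grip_force: 0.0
time_s: 14.93
ee_pos: [0.5832, -0.081, 0.2965]
tcp_rot: [-180.0, 0.1, 80.6]
ft_force: [0.4, 1.3, -0.5]
finger_gap: 0.0001
grip_force: 0.0
time_s: 15.18
ee_pos: [0.5985, -0.1125, 0.2955]
tcp_rot: [-179.9, 0.0, 80.4]
ft_force: [-0.3, 1.7, -0.1]
finger_gap: 0.0001
grip_force: 0.0
```

```bash
python3 -m pendant '[[[0,0,0],[3,0,20],0],[[0,0,0],[0,0,15],0],[[0,0,0],[0,0,8],0],[[0,0,0],[0,0,0],0]]'; python3 -m pendant '[[[0,0,0],[0,0,2],0],[[0,0,0],[0,0,2],0],[[0,0,0],[0,0,2],0]]'; python3 -m pendant '[[[0,0,0],[0,0,2],0],[[0,0,0],[0,0,2],0]]'
```

```text
time_s: 15.52
ee_pos: [0.5978, -0.1061, 0.2519]
tcp_rot: [-179.8, 0.0, 80.7]
ft_force: [-0.0, 0.4, -1.0]
finger_gap: 0.0002
grip_force: 0.0
time_s: 15.77
ee_pos: [0.5994, -0.1068, 0.2483]
tcp_rot: [179.9, -0.0, 80.6]
ft_force: [0.2, 0.5, -0.0]
finger_gap: 0.0002
grip_force: 0.0
time_s: 15.93
ee_pos: [0.5993, -0.107, 0.2439]
tcp_rot: [180.0, -0.0, 80.6]
ft_force: [-1.3, 0.2, 3.1]
finger_gap: -0.0001
grip_force: 1.8
```

```bash
python3 -m pendant '[[[0,0,0],[0,0,2],0],[[0,0,0],[0,0,2],0],[[0,0,0],[0,0,2],0],[[0,0,0],[0,0,2],0]]'; python3 -m pendant '[[[0,0,0],[0,0,2],0],[[0,0,0],[0,0,1.5],0],[[0,0,0],[0,0,1],0]]';  python3 -m pendant '[[[0,0,0],[0,0,1],0],[[0,0,0],[0,0,0],0]]'
```

```text
time_s: 16.27
ee_pos: [0.5993, -0.107, 0.236]
tcp_rot: [179.9, -0.0, 80.6]
ft_force: [-0.8, -0.1, 6.9]
finger_gap: 0.0003
grip_force: 3.6
time_s: 16.52
ee_pos: [0.5994, -0.107, 0.2329]
tcp_rot: [179.9, 0.0, 80.6]
ft_force: [-7.1, -0.7, 27.2]
finger_gap: -0.0001
grip_force: 13.7
time_s: 16.68
ee_pos: [0.5995, -0.107, 0.2329]
tcp_rot: [179.8, 0.0, 80.6]
ft_force: [-7.6, 0.1, 27.1]
finger_gap: -0.0002
grip_force: 13.3
```

Bottomed out: 27 N with no further travel. I release it and clear off for a last look.

```bash
python3 -m pendant '[[[0,0,0],[0,0,-4],0],[[0,0,0],[0,0,-6],0],[[0,0,0],[0,0,-8],0],[[0,0,0],[0,0,-30],0],[[0,0,0],[0,0,-30],0]]'; python3 -m pendant '[[[0,0,0],[36,-10,0],0],[[0,0,0],[36,-10,0],0],[[0,0,0],[36,-10,0],0],[[0,0,0],[36,-10,0],0],[[0,0,0],[36,-10,0],0]]';python3 -m pendant '[[[0,0,0],[36,-20,0],0],[[0,0,0],[36,-20,0],0],[[0,0,0],[36,-20,0],0],[[0,0,0],[36,-20,0],0],[[0,0,0],[36,-20,0],0]]';python3 -m pendant '[[[0,0,0],[36,-10,0],0],[[0,0,0],[36,-10,0],0],[[0,0,0],[36,-10,0],0],[[0,0,0],[36,-10,0],0],[[0,0,0],[36,-10,0],0]]'
python3 - <<'E'
from h import *
a=vision.get_image("top"); b=vision.get_image("scene")
c=cv2.resize(a[180:310,200:400],None,fx=3,fy=3,interpolation=cv2.INTER_CUBIC)[:270]
d=cv2.resize(a[195:300,290:390],None,fx=5.5,fy=5.5,interpolation=cv2.INTER_CUBIC)
cv2.imwrite("pics/e.png",d)
E
```

```text
time_s: 17.1
ee_pos: [0.5981, -0.1072, 0.3077]
tcp_rot: [-179.8, -0.0, 80.6]
ft_force: [0.1, -1.0, 0.5]
finger_gap: -0.0002
grip_force: 0.0
time_s: 17.52
ee_pos: [0.5786, 0.0801, 0.308]
tcp_rot: [-180.0, 0.0, 80.6]
ft_force: [1.2, 1.0, 0.2]
finger_gap: -0.0001
grip_force: 0.0
time_s: 17.93
ee_pos: [0.5089, 0.2741, 0.308]
tcp_rot: [-180.0, 0.0, 80.6]
ft_force: [1.9, 0.2, 0.4]
finger_gap: 0.0003
grip_force: 0.0
time_s: 18.35
ee_pos: [0.4895, 0.4599, 0.3078]
tcp_rot: [-180.0, 0.0, 80.6]
ft_force: [0.8, 0.2, 0.3]
finger_gap: -0.0001
grip_force: 0.0
```

View pics/e.png

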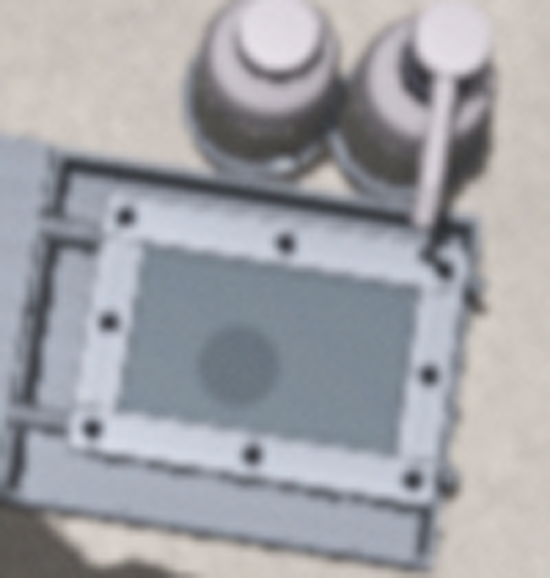

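The window rests on the bars against both stop ends ((473,300) and (448,487)), and the pump head is up. I'll do a last check of its pose from the screws.

Run:
```python
from h import *
np.set_printoptions(precision=4,suppress=True)
a,b=.05,.075
f=lambda p:[((x+.5)/5.5-.5+290,(y+.5)/5.5-.5+195) for x,y in p]
r=fit([(a,b),(a,0),(a,-b),(0,b),(0,-b),(-a,b),(-a,0),(-a,-b)],plane("top",f([(126,217),(286,244),(446,270),(109,322),(428,374),(92,429),(252,455),(412,481)]),.09))
print("window",r[0],stand([r[0]]),np.degrees(r[1]),np.abs(r[2]).max())
print("bars",stand(plane("top",f([(75,232),(45,417)]),.07)),"stops",stand(plane("top",f([(473,300),(448,487)]),.09)))
print("pump",stand(plane("top",f([(452,40)]),.226)))
```

```text
window [ 0.4835 -0.0391] [[ 0.0011 -0.1122]] -9.97504502916017 0.633014171324317
bars [[ 0.0446 -0.0147]
 [-0.044  -0.0144]] stops [[ 0.0382 -0.2028]
 [-0.0497 -0.203 ]]
pump [[ 0.1241 -0.1631]]
```

The window's yaw agrees with the stand to within about 0.5°, it is centred to about 2 mm and it is against both stops. The pump head is back up, so I hand it in.

```bash
python3 -c "
from plant import ctrl; print(ctrl.job_done())"
```

```text
the job is handed in; nothing more can be done
None
```

I slid the window flat onto the bars until it stopped against both upturned ends, about 2 mm off centre by camera. I then pressed the pump fully down (27 N, no further travel), it came back up, and I handed the job in after about 18 s of robot time.

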